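# Layer the porcelain tiles and show the spot plate to the camera

## Robot

A 6-joint arm with a two-finger parallel gripper is mounted at the origin on the work surface. World frame = base frame: x ahead of the robot, y to its left, z up, the work surface at z = 0. Lengths are in m, angles in rad, forces in N, time in s.
With the tool pointing down it reaches from about 0.275 to 1 m from the base axis. Payload 8.4 kg.
Tool frame: the origin (TCP) lies on the centre line of the jaws, within the pads' length; the fingertips stand 17 mm ahead of it and the grasp point (between the pads) lies 2 mm behind it (bot.tcp_to_tips is the z of the fingertips in the tool frame, in m); z points along the fingers, y is the line along which they close (so a half turn about z gives the same grasp; the last joint's range is limited). The gripper opens to 85 mm and grips with 20 to 120 N. Pads are 22 mm wide; open, the fingers measure 114 mm over their backs; the gripper's body (76 mm by 85 mm) begins 54 mm behind the grasp point. The pads swing forward as they close: fully open they stand 13 mm farther back than shut.
Start: joints at [-1.338, 0.353, 1.633, -0, 1.155, -0.002], TCP at [0.145, -0.608, 0.248] pointing down, gripper open.
Joint ranges: [-2.63, 2.63], [-0.92, 2.1], [0.06, 2.66], [-1.3, 4.44], [0, 2.69], [-3.02, 3.02]. Speed limits (rad/s): [2.22, 2.22, 2.79, 3.14, 3.14, 3.14].

## Interface

Orientations are given as a unit quaternion [x, y, z, w].
In Python, from workcell import bot, hand, kinematics, get_obs, vision, hand_in gives the robot as it stands. The module is installed in compiled form; this text tells all that it offers. Calls block until the motion is done:
- bot.reach(position, orientation): joint-space move of the TCP to a pose.
- bot.servo_line(position, ori=None, velocity=0.15): straight line of the TCP; ori=None keeps the orientation; velocity is the mean speed in m/s.
- bot.goto_joints(angles): joint-space move.
- hand.move_gripper(opening, strength=None): finger opening in m; strength is the grip in N (None keeps the last); returns when the fingers have stopped.
- bot.dwell(seconds).
- kinematics.solve_ik(position, orientation): joint angles nearest the present ones, or None.
- get_obs(): the state.
- vision.read_camera(name): name is "scene" or "top" or "wrist"; returns a dict with "frame" (420x560x3 uint8, red, green, blue), "intrinsics" (3x3 intrinsics, pixels), "dist" ([k1, k2, p1, p2, k3] as OpenCV has them; the pictures are not rectified), "view" (4x4, takes a point from world to camera coordinates). Camera axes: x right, y down, z forward; pixel columns grow to the right and rows downward; lengths in m; the calibration is good to about 2 mm. A picture is of the moment at which its call begins. There is no depth.
A pose or a line that the arm cannot do raises bot.IKError and nothing moves.
- hand_in(): hands the job in; it is judged then, once.
The state is a dict: "time_s": time; "joint_pos": joint angles; "joint_vel": joint speeds; "joint_efforts": joint torques, N m; "position": TCP position; "orientation": TCP orientation; "wrist_force": force on the tool from outside, world axes, zero at the start; "ft_torque": the same for the moment, N m; "gripper_width": finger opening in m; "grip_force": force on a finger pad.
Only numpy, scipy, OpenCV 4.12 (cv2) and the standard library are available. Lean on these libraries where they do the work, as an engineer would, in place of code of your own. Each camera call takes 0.05 s, during which the arm holds its last target. There are 200 camera calls.

## Task

Carry on putting away the washed porcelain: lay the cork sheet squarely on the tile in the wooden stand, then set (do not drop) the tile lying loose on the bench squarely on the sheet. Next comes the spot plate, which must be checked first: take it out of the drain rack and finish while still holding it up, motionless, for the inspection camera, its centre on the lens's line of sight straight above the round steel mark on the camera's foot, wells towards the lens, square to the tilted line of sight, long edges level. Leave the other tile in the rack and everything else where it stands.

Things in the scene. Friction and masses are not known exactly. Their poses are not given: they have to be found in the camera images.
- sheet_c (a point): centre of the brown cork separator sheet, stiff, 90 x 56 x 8 mm, 20 g, lying flat and loose on the bench; x along its 90 mm length, y along its 56 mm width, z up
- tile_c (a point): centre of the loose plain white porcelain tile to be stacked, 90 x 56 x 10 mm, about 130 g, lying flat on the bench (it and the cork sheet lie one to the left and one to the right of the stand, either way round); x along its length, y along its width, z up
- base_top (a point): centre of the top face of the plain white tile (90 x 56 x 10 mm, loose) already lying in the stand; x along its length, y along its width, z up
- seat (a point): centre of the floor of the fixed wooden stacking stand, 12 mm above the bench. The floor board measures 122 (x) x 80 (y) mm; at its two x ends stand cheeks 8 mm thick and 60 mm wide, 106 mm apart inside, rising 32 mm above the floor; the y sides are open. x and z (up) as for the tile in it
- spot_c (a point): centre of the white porcelain spot plate, 90 x 56 x 10 mm, about 120 g, standing on a long edge in one of the two places of the drain rack; x is square to its faces and points out of the face with six round shallow wells (21 mm across, 3 mm deep, two rows of three), y along its 90 mm length, z along its 56 mm height, up in the rack
- rack_tile_c (a point): centre of the plain white tile of the same size (90 x 56 x 10 mm, no wells) standing in the other place of the rack; axes as the spot plate's. Stays where it is
- rack: fixed white drain rack, base board 80 (x) x 215 (y) x 12 mm high; origin under its centre, x square to the faces of the plates in it, y along it, z up. Two places side by side at y = +52.5 and -52.5 mm, each with four pegs of 6.4 mm diameter and 25 mm height above the board, 10 mm ahead of and behind the plate's middle plane and 27.5 mm either side of its middle; a plate rests on the board and has about 1.8 mm play to the pegs
- view (a point): the point where the spot plate's centre must be held: 220 mm straight above the round steel mark (44 mm across) at the end of the fixed inspection camera's foot, and 180 mm in front of the lens on its line of sight; the lens looks down at 20 degrees below level. x points from here to the lens along the line of sight, y is level, z is upward, leaning 20 degrees away from the camera: a plate held right has its own x, y and z along these (or its y and z both reversed)
- lens (a point): centre of the front face of the lens (52 mm across at its ring) of the black inspection camera, about 282 mm above the bench on a post; axes as the view point's
- flask: conical glass flask, 72 mm across, 125 mm tall, bystander; origin under its centre, z up
- beaker: glass beaker, 68 mm across, 85 mm tall, bystander; origin under its centre, z up
- jar: small amber weighing jar, 42 mm across, 50 mm tall, bystander close to the robot; origin under its centre, z up
- bottle_a: clear reagent bottle with blue cap, 68 mm across, 160 mm tall, bystander; origin under its centre, z up
- tub: white plastic jar, 60 mm across, 85 mm tall, bystander; origin under its centre, z up
Not all that is in view belongs to the job. What is shaped like the part that bears tile_c but pink is not meant.

How it is judged:
On the way, in this order (a step that is already met when the one before it is completed fails the run):
1. the cork sheet lies flat and square on the tile in the stand, let go (horizontal distance between sheet_c and base_top below 0.012 m and angle between the x axis of sheet_c and the x axis of base_top, either way round below 0.17 rad and z of sheet_c in the frame of base_top between 0.002 and 0.006 m and angle between sheet_c's own z axis and vertical below 0.06 rad and contact force between the fingers and sheet below 0.05 N), for 0.2 s.
2. the loose tile lies flat and square on the sheet, let go (horizontal distance between each of sheet_c, tile_c and base_top below 0.012 m and angle between the x axis of each of sheet_c, tile_c and the x axis of base_top, either way round below 0.17 rad and z of sheet_c in the frame of base_top between 0.002 and 0.006 m and angle between each of sheet_c, tile_c's own z axis and vertical below 0.06 rad and z of tile_c in the frame of base_top between 0.0105 and 0.0155 m and contact force between the fingers and next_tile below 0.05 N), for 0.2 s.
At the end, for the whole second after the job is handed in: Base tile within 14 mm of the seat; sheet on it and tile on that, flat, within 12 mm and 10 deg; spot plate held still by the fingers alone, centre within 22 mm of the view point, wells to the lens, square to its axis and level within 10 deg; rack tile within 15 mm of its start (horizontal distance between each of sheet_c, tile_c and base_top below 0.012 m and angle between the x axis of each of sheet_c, tile_c and the x axis of base_top, either way round below 0.17 rad and z of sheet_c in the frame of base_top between 0.002 and 0.006 m and angle between each of sheet_c, tile_c's own z axis and vertical below 0.06 rad and z of tile_c in the frame of base_top between 0.0105 and 0.0155 m and horizontal distance between base_top and seat below 0.014 m and angle between the x axis of base_top and the x axis of seat, either way round below 0.17 rad and z of base_top in the frame of seat below 0.012 m and distance between spot_c and view below 0.022 m and angle between the x axis of spot_c and the x axis of view, either way round below 0.18 rad and angle between the y axis of spot_c and the y axis of view, either way round below 0.18 rad and x of lens in the frame of spot_c above 0.1 m and contact force between the fingers and spot_plate above 2 N and contact force between spot_plate and station below 0.05 N and contact force between spot_plate and rack below 0.05 N and height (world z) of spot_c above 0.17 m and linear speed of spot_plate below 0.03 m/s and angular speed of spot_plate below 0.2 rad/s and distance of rack_tile_c from where it was at the start of the episode below 0.015 m and angle between rack_tile_c's own z axis and vertical below 0.25 rad); the arm keeps its last pose, push and grip.
It fails at once if a flask, beaker, jar, bottle or tub was pushed more than 40 mm or tipped (distance of any of flask, beaker, jar, bottle_a, tub from where it was at the start of the episode above 0.04 m or angle between any of flask, beaker, jar, bottle_a, tub's own z axis and vertical above 0.3 rad).
It fails at once if the rack's other tile was pushed more than 20 mm or tipped (distance of rack_tile_c from where it was at the start of the episode above 0.02 m or angle between rack_tile_c's own z axis and vertical above 0.35 rad).
It fails at once if the loose tile was dropped (moved freely faster than 0.5 m/s) (linear speed of next_tile above 0.5 m/s and contact force between the fingers and next_tile below 0.05 N).
It fails at once if the spot plate was dropped (linear speed of spot_plate above 0.5 m/s and contact force between the fingers and spot_plate below 0.05 N).
It also fails if it takes over 72 s, if anything falls off the work surface, if the arm or the gripper's body presses on something with over 40 N, if the wrist force passes 120 N, or if a joint passes its speed limit or range.

## Working session

There is one attempt and no reset: what is moved stays moved. The work goes in short steps, each a Python script; the robot and the scene stay as the last script left them, time stands still between calls to the robot, and variables do not carry over. Pictures are saved under pics/ and viewed, at most 10 in all, crops included, and the job is handed in when it is done.

```bash
mkdir -p pics; ls; python3 - <<'E'
from workcell import bot,hand,kinematics,get_obs,vision
import cv2,numpy as np,pickle
D={}
for n in ("scene","top"):
    c=vision.read_camera(n);D[n]=c
    cv2.imwrite(f"pics/{n}0.png",cv2.resize(c["frame"][:,:,::-1],(800,600),interpolation=cv2.INTER_CUBIC))
    print(n,np.round(c["intrinsics"],1).tolist(),c["dist"],np.round(np.linalg.inv(c["view"]),3).tolist())
pickle.dump(D,open("cams0.pkl","wb"))
o=get_obs();print(o,bot.tcp_to_tips)
E
```

```text
pics
scene [[524.7, 0.0, 271.9], [0.0, 524.7, 204.3], [0.0, 0.0, 1.0]] [0.01640554 0.         0.         0.         0.        ] [[0.237, 0.506, -0.829, 1.624], [0.971, -0.141, 0.191, -0.287], [-0.02, -0.851, -0.525, 0.924], [0.0, 0.0, 0.0, 1.0]]
top [[480.7, 0.0, 278.2], [0.0, 480.7, 207.8], [0.0, 0.0, 1.0]] [0.02072568 0.         0.         0.         0.        ] [[0.029, -0.992, 0.12, 0.328], [-0.999, -0.031, -0.013, 0.019], [0.017, -0.12, -0.993, 1.457], [0.0, 0.0, 0.0, 1.0]]
{'time_s': 0.1, 'joint_pos': array([-1.33846001e+00,  3.53639493e-01,  1.63408047e+00, -1.99975435e-05,
        1.15518868e+00, -2.41344446e-03]), 'joint_vel': array([-0.00037382, -0.00258739, -0.00161917, -0.0006939 ,  0.00015659,
        0.00167662]), 'joint_efforts': array([ 5.56216355e-05, -6.06354761e+01, -3.42819464e+01, -6.41501128e-05,
        4.00911144e-03, -1.56812598e-05]), 'position': array([ 0.14526469, -0.60745501,  0.24759002]), 'orientation': array([ 9.93118785e-01,  1.17109547e-01, -8.45621611e-05, -6.52603186e-04]), 'wrist_force': array([ 0.08189303, -0.17846884,  0.10052023]), 'ft_torque': array([ 0.00761899, -0.02415158, -0.00920301]), 'grip_force': 0.0, 'gripper_width': 0.08543511759878328} 0.017
```

View pics/top0.png

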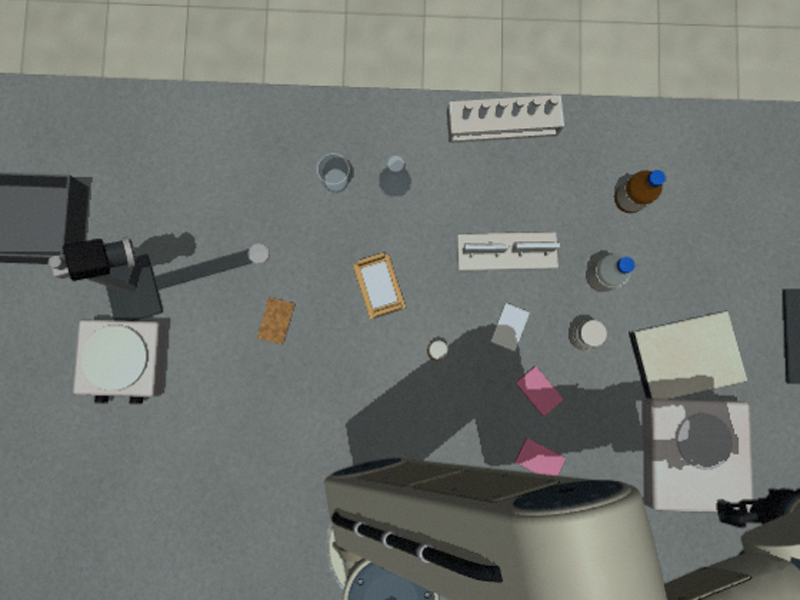

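View pics/scene0.png

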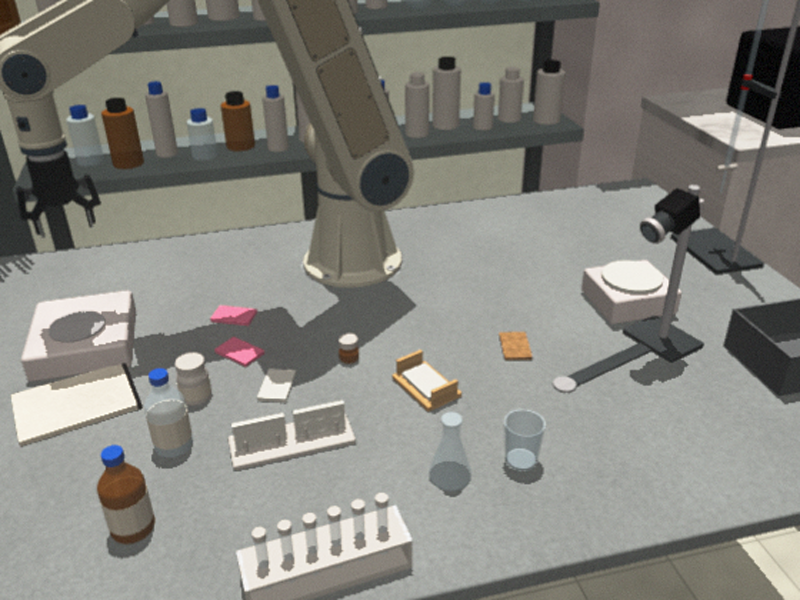

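```bash
cat > h.py <<'E'
import cv2,numpy as np,pickle
def crop(img,x,y,w,h,s): return cv2.resize(img[y:y+h,x:x+w,::-1],None,fx=s,fy=s,interpolation=cv2.INTER_CUBIC)
def ray(c,uv):
    p=cv2.undistortPoints(np.float64([[uv]]),np.array(c["intrinsics"]),np.array(c["dist"]))[0,0]
    T=np.linalg.inv(c["view"]);return T[:3,3],T[:3,:3]@[p[0],p[1],1]
def atz(c,uv,z):
    o,d=ray(c,uv);return o+d*(z-o[2])/d[2]
def proj(c,P):
    V=np.array(c["view"]);return cv2.projectPoints(np.float64(P).reshape(-1,1,3),cv2.Rodrigues(V[:3,:3])[0],V[:3,3],np.array(c["intrinsics"]),np.array(c["dist"]))[0][:,0]
E
python3 - <<'E'
from h import *
D=pickle.load(open("cams0.pkl","rb"));t=D["top"]["frame"];s=D["scene"]["frame"]
im=np.zeros((600,800,3),np.uint8)
im[:300,:400]=crop(t,165,165,66,50,6.06)[:300,:400] if 0 else cv2.resize(t[165:215,165:231,::-1],(400,300),interpolation=cv2.INTER_CUBIC)
im[:300,400:]=cv2.resize(t[200:245,170:230,::-1],(400,300),interpolation=cv2.INTER_CUBIC)
im[300:,:400]=cv2.resize(t[172:226,237:309,::-1],(400,300),interpolation=cv2.INTER_CUBIC)
im[300:,400:]=cv2.resize(t[208:253,330:390,::-1],(400,300),interpolation=cv2.INTER_CUBIC)
cv2.imwrite("pics/c1.png",im)
im=np.zeros((600,800,3),np.uint8)
im[:300]=cv2.resize(t[155:195,305:412,::-1],(800,300),interpolation=cv2.INTER_CUBIC)
im[300:]=cv2.resize(s[277:330,150:257,::-1],(800,300),interpolation=cv2.INTER_CUBIC)
cv2.imwrite("pics/c2.png",im)
E
```

```text
(no output)
```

View pics/c1.png

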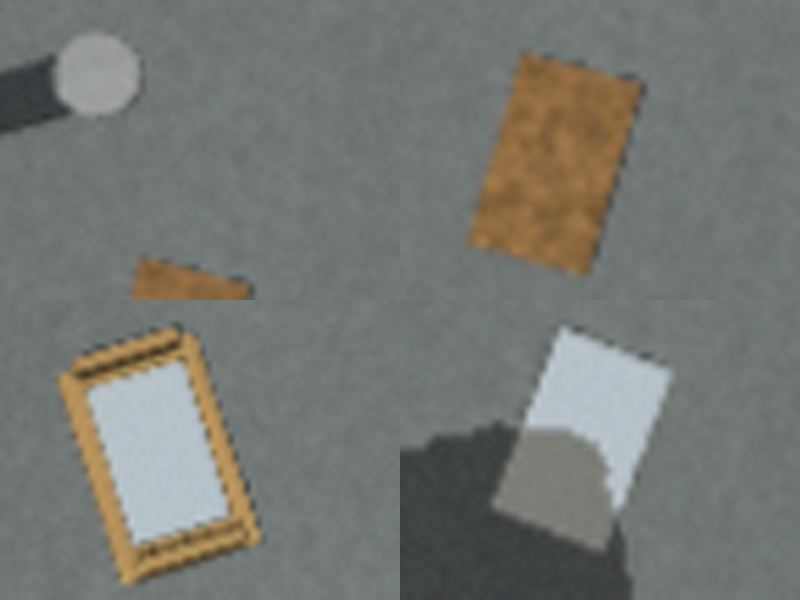

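View pics/c2.png

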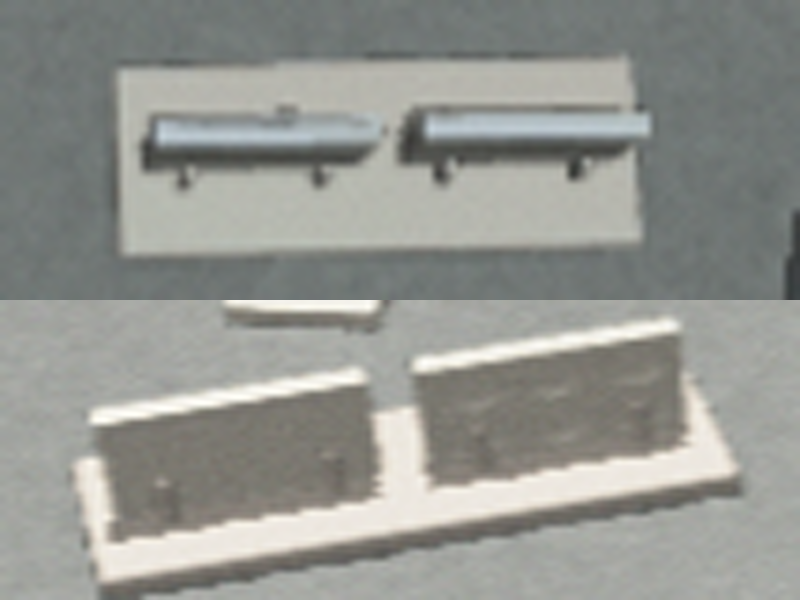

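```bash
cat > meas.py <<'E'
from h import *
from scipy.optimize import least_squares
D=pickle.load(open("cams0.pkl","rb"));t=D["top"];s=D["scene"]
def cv(pts,ox,oy,sc,bx=0,by=0): return [((u-bx+.5)/sc-.5+ox,(v-by+.5)/sc-.5+oy) for u,v in pts]
def rect(uv,z,L,W,name):
    P=np.array([atz(t,p,z)[:2] for p in uv])
    q=np.array([[1,1],[1,-1],[-1,-1],[-1,1]])*[L/2,W/2]  # start at far-left: x+ y+
    f=lambda a:((np.c_[np.cos(a[2])*q[:,0]-np.sin(a[2])*q[:,1],np.sin(a[2])*q[:,0]+np.cos(a[2])*q[:,1]]+a[:2])-P).ravel()
    r=least_squares(f,[*P.mean(0),0]);print(name,r.x.round(4),"deg",np.degrees(r.x[2]).round(1),"res mm",(r.fun*1000).round(1));return r.x
R={}
R["sheet"]=rect(cv([(524,52),(642,84),(590,273),(470,242)],170,200,400/60,400),.008,.09,.056,"sheet")
R["base"]=rect(cv([(87,390),(183,360),(232,512),(135,546)],237,172,400/72,0,300),.022,.09,.056,"base")
R["tile"]=rect(cv([(567,327),(674,372),(607,552),(493,507)],330,208,400/60,400,300),.010,.09,.056,"tile")
R["rack"]=rect(cv([(117,68),(627,55),(642,242),(122,256)],305,155,800/107),.012,.08,.215,"rack")
pt=lambda u,v:cv([(u,v)],305,155,800/107)[0]
a=atz(t,pt(155,120),.068);b=atz(t,pt(378,120),.068);print("spot far top edge",a,b)
a=atz(t,pt(420,112),.068);b=atz(t,pt(650,112),.068);print("other",a,b)
m=atz(t,cv([(97,74)],165,165,400/66)[0],.004);print("mark",m)
print("mark scene",atz(s,np.array([565,384])/1.4286,.004))
# lens: triangulate ring
def tri(u1,u2):
    o1,d1=ray(t,u1);o2,d2=ray(s,u2);k=np.linalg.lstsq(np.c_[d1,-d2],o2-o1,rcond=None)[0]
    return (o1+d1*k[0]+o2+d2*k[1])/2,np.linalg.norm(o1+d1*k[0]-o2-d2*k[1])
print("lens rough",tri(np.array([127,253])/1.4286,np.array([652,229])/1.4286))
pf=atz(t,np.array([160,283])/1.4286,.004);print("foot other end",pf,"dir deg",np.degrees(np.arctan2(*(pf-m)[1::-1])))
pickle.dump((R,m),open("R.pkl","wb"))
x0,y0=60,150
im=np.zeros((600,800,3),np.uint8)
im[:300,:400]=cv2.resize(t["frame"][155:230,30:130,::-1],(400,300),interpolation=cv2.INTER_CUBIC)
im[:300,400:]=cv2.resize(s["frame"][120:195,430:530,::-1],(400,300),interpolation=cv2.INTER_CUBIC)
g=cv2.resize(s["frame"][277:330,150:257,::-1],(800,300),interpolation=cv2.INTER_CUBIC).astype(float)
im[300:]=np.clip((g-70)*2.5,0,255)
cv2.imwrite("pics/c3.png",im)
E
python3 meas.py
```

```text
sheet [ 0.4474  0.2548 -0.2241] deg -12.8 res mm [ 0.3  0.1  0.9 -0.5 -0.6  0.2 -0.6  0.3]
base [0.5283 0.0397 0.3398] deg 19.5 res mm [ 0.5  1.1  0.9 -0.1 -1.4 -1.   0.  -0. ]
tile [ 0.4485 -0.2414 -0.3611] deg -20.7 res mm [ 1.   1.5  0.4 -2.  -1.2 -0.1 -0.2  0.5]
rack [ 0.6111 -0.2323  0.0586] deg 3.4 res mm [ 0.8  2.4  1.3 -2.6 -0.9 -1.  -1.1  1.2]
spot far top edge [ 0.61141043 -0.13487586  0.068     ] [ 0.6141964  -0.22279497  0.068     ]
other [ 0.61792506 -0.23933618  0.068     ] [ 0.62078203 -0.33013159  0.068     ]
mark [0.59096591 0.30065437 0.004     ]
mark scene [0.59274654 0.29705836 0.004     ]
lens rough (array([0.53161862, 0.46830175, 0.28524441]), np.float64(0.0022158781737254404))
foot other end [0.51882909 0.50361867 0.004     ] dir deg 109.56604122889597
```

View pics/c3.png

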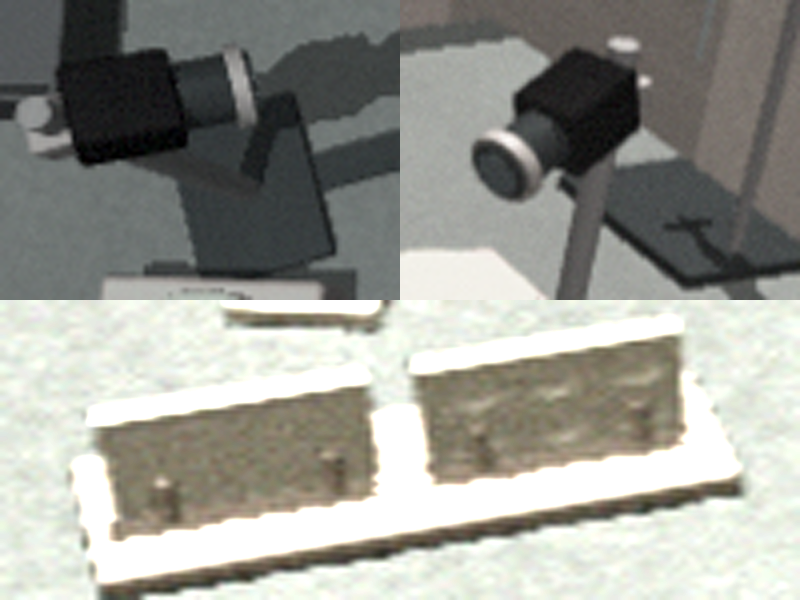

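```bash
cat > rob.py <<'E'
import numpy as np,pickle
from scipy.spatial.transform import Rotation as Ro
from workcell import bot,hand,kinematics,get_obs,vision,hand_in
R,m=pickle.load(open("R.pkl","rb"))
def down(phi,tz=(0,0,-1),ty=None):
    z=np.array(tz,float);y=np.array([np.cos(phi),np.sin(phi),0]) if ty is None else np.array(ty)
    return Ro.from_matrix(np.c_[np.cross(y,z),y,z]).as_quat()
yaw=3.0*np.pi/180
SPOT=np.array([.608,-.180,.040]);a=np.radians(109.6)
VIEW=np.array([.5915,.299,.221])
Xv=np.array([np.cos(a)*np.cos(np.radians(20)),np.sin(a)*np.cos(np.radians(20)),np.sin(np.radians(20))])
Yv=np.array([-np.sin(a),np.cos(a),0]);Zv=np.cross(Xv,Yv)
d=.012
def viewq(s): return down(0,-Zv,s*Xv)
def st(l): o=get_obs();print(l,"t",round(o["time_s"],2),"pos",o["position"].round(4),"w",round(o["gripper_width"],4),"gf",round(float(o["grip_force"]),1),"F",o["wrist_force"].round(1))
E
python3 - <<'E'
from rob import *
def ik(n,p,q):
    j=kinematics.solve_ik(p,q);print(n,None if j is None else np.round(j,2))
for n in("sheet","base","tile"):
    x,y,th=R[n]
    for s in(1,-1): ik(n+str(s),[x,y,.02],down(th+s*np.pi/2))
for s,f in((1,0),(-1,np.pi)): ik("spot%d"%s,SPOT+[0,0,d],down(yaw+f)); ik("view%d"%s,VIEW+d*Zv,viewq(s))
E
```

```text
sheet1 [ 0.51  0.52  2.02 -0.    0.6  -0.83]
sheet-1 [ 0.51  0.52  2.02 -0.    0.6   2.31]
base1 [ 0.07  0.54  1.99 -0.    0.62 -1.84]
base-1 [ 0.07  0.54  1.99 -0.    0.62  1.3 ]
tile1 [-0.5   0.52  2.03 -0.    0.59 -1.71]
tile-1 [-0.5   0.52  2.03 -0.    0.59  1.44]
spot1 [-0.29  0.6   1.74 -0.    0.8  -0.34]
view1 [ 0.29  0.44  1.59  0.38  1.16 -1.78]
spot-1 [-0.29  0.6   1.74 -0.    0.8   2.8 ]
view-1 [0.29 0.44 1.59 0.38 1.16 1.36]
```

```bash
cat >> rob.py <<'E'
def pick(n,zmin,strength):
    x,y,th=R[n];q=down(th+np.pi/2)
    bot.reach([x,y,.12],q);hand.move_gripper(.070);st("above")
    bot.servo_line([x,y,.026],velocity=.12)
    f0=get_obs()["wrist_force"];z=.026
    while z>zmin:
        z-=.0015;bot.servo_line([x,y,z],velocity=.03)
        f=get_obs()["wrist_force"]-f0
        if np.linalg.norm(f)>4: print("touch",z,f.round(1));z+=.002;bot.servo_line([x,y,z],velocity=.03);break
    hand.move_gripper(0.04,strength);st("gripped")
    return z
E
python3 - <<'E'
from rob import *
z=pick("sheet",.0125,20)
x,y,th=R["sheet"]
bot.servo_line([x,y,z+.06],velocity=.1);st("lift")
import cv2
c=vision.read_camera("wrist");cv2.imwrite("pics/w1.png",c["frame"][:,:,::-1])
E
```

```text
above t 3.63 pos [0.4475 0.2547 0.12  ] w 0.0699 gf 0.0 F [ 0.3 -0.3 -0.9]
gripped t 7.11 pos [0.4476 0.255  0.013 ] w 0.0552 gf 23.9 F [-1.  -0.2  5.9]
lift t 7.86 pos [0.4472 0.2547 0.0722] w 0.0555 gf 21.3 F [-0.9 -0.1 -1.1]
```

View pics/w1.png

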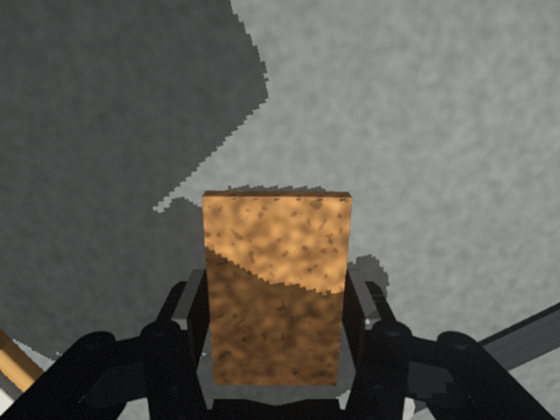

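```bash
cat >> rob.py <<'E'
def place(z,hi=.15):
    x,y,th=R["base"];q=down(th+np.pi/2)
    bot.servo_line([*get_obs()["position"][:2],hi],velocity=.2)
    bot.reach([x,y,hi],q);bot.servo_line([x,y,z+.012],velocity=.12)
    f0=get_obs()["wrist_force"];zz=z+.012
    while zz>z-.004:
        zz-=.0015;bot.servo_line([x,y,zz],velocity=.03)
        f=get_obs()["wrist_force"]-f0
        if f[2]>2: print("contact",zz,f.round(1));break
    st("down");hand.move_gripper(.066);bot.dwell(.2);st("open")
    bot.servo_line([x,y,.15],velocity=.15)
E
python3 - <<'E'
from rob import *
place(.035)
z=pick("tile",.0125,30)
bot.servo_line([*R["tile"][:2],.15],velocity=.15);st("lift")
import cv2
from h import crop
t=vision.read_camera("top");w=vision.read_camera("wrist")
im=np.zeros((600,800,3),np.uint8)
im[:300,:400]=cv2.resize(t["frame"][172:226,237:309,::-1],(400,300),interpolation=cv2.INTER_CUBIC)
im[:300,400:]=cv2.resize(w["frame"][:,:,::-1],(400,300))
im[300:,:400]=cv2.resize(t["frame"][150:285,230:410,::-1],(400,300))
cv2.imwrite("pics/c4.png",im);pickle.dump(t,open("top1.pkl","wb"))
E
```

```text
contact 0.03349999999999999 [-3.6 -0.9 17.1]
down t 12.66 pos [0.5287 0.0397 0.0346] w 0.0555 gf 30.9 F [-4.1 -0.3 16.1]
open t 13.12 pos [0.5282 0.0397 0.0333] w 0.0659 gf 0.0 F [ 0.1 -0.1 -0.1]
above t 15.4 pos [ 0.4491 -0.2406  0.1201] w 0.0703 gf 0.0 F [-0.2  0.3 -0.1]
gripped t 18.88 pos [ 0.4488 -0.2416  0.0131] w 0.0546 gf 35.7 F [-1.7 -0.   8.3]
lift t 19.94 pos [ 0.4479 -0.2411  0.1492] w 0.055 gf 32.0 F [-0.3 -0.2 -1.1]
```

View pics/c4.png

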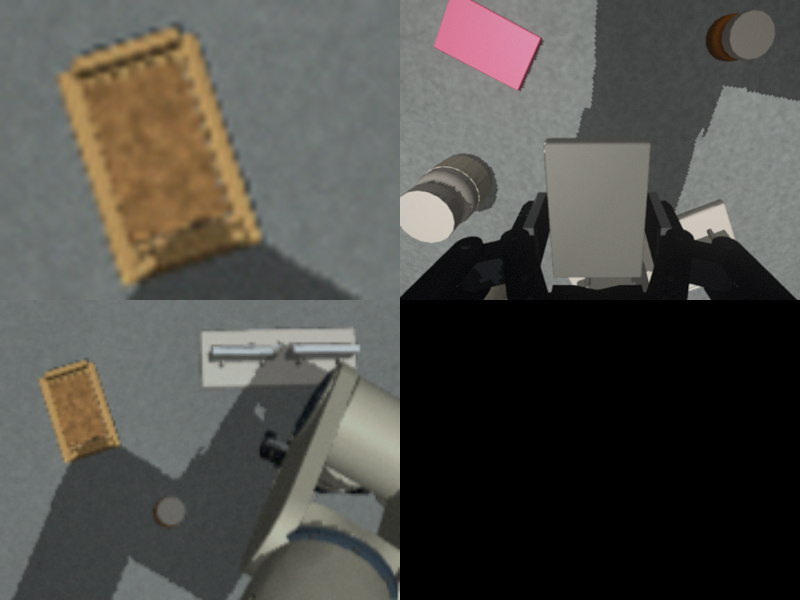

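```bash
python3 - <<'E'
from rob import *
place(.043)
bot.servo_line([*R["base"][:2],.22],velocity=.25)
hand.move_gripper(.045)
bot.reach(SPOT+[0,0,.18],down(yaw));st("above spot")
import cv2
t=vision.read_camera("top");w=vision.read_camera("wrist")
im=np.zeros((600,800,3),np.uint8)
im[:300,:400]=cv2.resize(t["frame"][172:226,237:309,::-1],(400,300),interpolation=cv2.INTER_CUBIC)
im[:300,400:]=cv2.resize(t["frame"][150:285,230:410,::-1],(400,300))
im[300:,:400]=cv2.resize(w["frame"][:,:,::-1],(400,300))
from h import proj
P=np.array([SPOT+[0,0,.028]+v for v in ([np.array([dx*np.cos(yaw)-dy*np.sin(yaw),dx*np.sin(yaw)+dy*np.cos(yaw),0]) for dx,dy in((.005,.045),(.005,-.045),(-.005,-.045),(-.005,.045))])])
f=w["frame"][:,:,::-1].copy()
cv2.polylines(f,[np.int32(np.round(proj(w,P)*8))],True,(0,0,255),1,cv2.LINE_AA,3)
im[300:,400:]=cv2.resize(f,(400,300))
cv2.imwrite("pics/c5.png",im)
E
```

```text
contact 0.04149999999999998 [-6.6 -1.3 19. ]
down t 24.61 pos [0.5285 0.0397 0.0427] w 0.0553 gf 34.4 F [-5.4 -0.8 17.5]
open t 25.07 pos [0.5283 0.0397 0.0413] w 0.0661 gf 0.0 F [-0.7 -0.2  0.8]
above spot t 28.07 pos [ 0.6079 -0.1795  0.2199] w 0.0449 gf 0.0 F [0.4 0.  0.2]
```

View pics/c5.png

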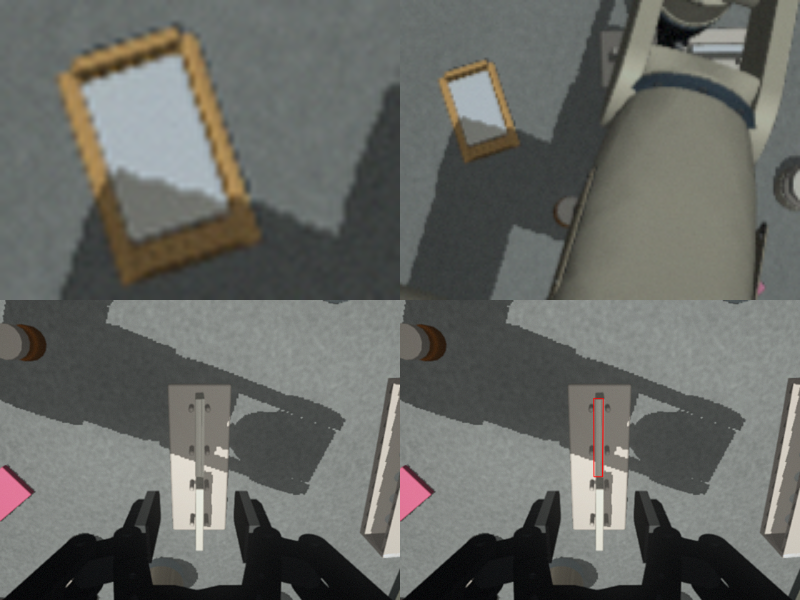

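```bash
python3 - <<'E'
from rob import *
bot.servo_line(SPOT+[0,0,d+.03],velocity=.15)
bot.servo_line(SPOT+[0,0,d],velocity=.06);st("down")
hand.move_gripper(0,60);st("grip")
bot.servo_line(SPOT+[0,0,d+.08],velocity=.08);st("up")
bot.servo_line(SPOT+[0,0,d+.2],velocity=.15)
pre=VIEW+d*Zv+[0,0,.06]-.05*Xv
print(kinematics.solve_ik(pre,viewq(1)))
bot.reach(pre,viewq(1));bot.servo_line(VIEW+d*Zv,viewq(1),velocity=.08);st("view")
bot.dwell(.5)
print(get_obs()["orientation"],viewq(1))
import cv2
s=vision.read_camera("scene");w=vision.read_camera("wrist");t=vision.read_camera("top");pickle.dump((s,w,t),open("end.pkl","wb"))
from h import proj
im=np.zeros((600,800,3),np.uint8)
def draw(c):
    f=c["frame"][:,:,::-1].copy()
    for x in(.005,-.005):
        P=[VIEW+x*Xv+y*Yv+z*Zv for y,z in((.045,.028),(.045,-.028),(-.045,-.028),(-.045,.028))]
        cv2.polylines(f,[np.int32(np.round(proj(c,P)*8))],True,(0,0,255),1,cv2.LINE_AA,3)
    return f
S=draw(s);T=draw(t)
im[:300,:400]=cv2.resize(s["frame"][160:280,360:520,::-1],(400,300),interpolation=cv2.INTER_CUBIC)
im[:300,400:]=cv2.resize(S[160:280,360:520],(400,300),interpolation=cv2.INTER_CUBIC)
im[300:,:400]=cv2.resize(T[100:250,60:260],(400,300))
im[300:,400:]=cv2.resize(draw(w),(400,300))
cv2.imwrite("pics/c6.png",im)
E
```

```text
down t 29.88 pos [ 0.6079 -0.18    0.0517] w 0.0451 gf 0.0 F [0.1 0.  0.2]
grip t 30.29 pos [ 0.6086 -0.1801  0.0524] w 0.009 gf 61.5 F [ 1.2 -0.2  0.5]
up t 31.44 pos [ 0.6076 -0.1799  0.1314] w 0.0092 gf 61.4 F [-0.3 -0.1 -1.4]
[ 0.21990196  0.40439025  1.54040769  0.36440729  1.26137552 -1.81636884]
view t 34.92 pos [0.5932 0.2951 0.2326] w 0.009 gf 61.3 F [ 0.2  0.9 -1.2]
[-0.1675408   0.97044929  0.1711337  -0.02952137] [-0.16762363  0.97043734  0.17111429 -0.02955657]
```

View pics/c6.png

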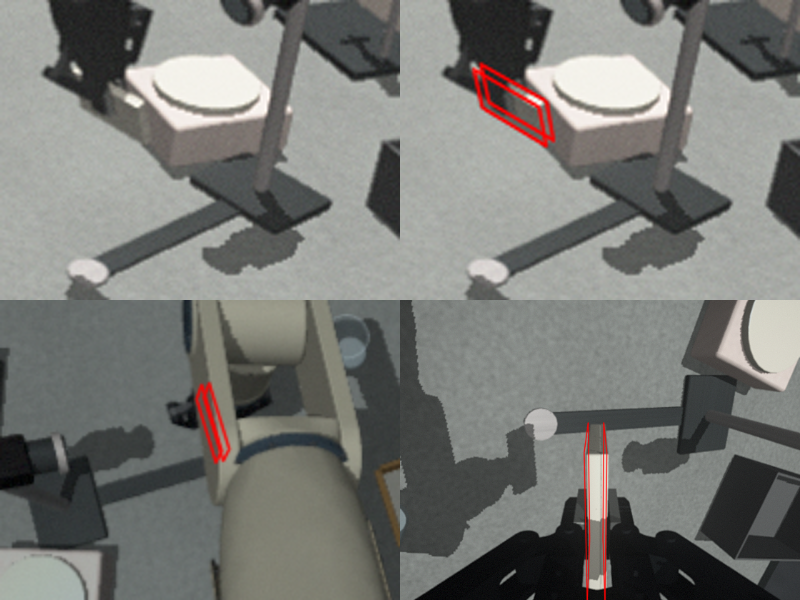

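```bash
python3 -c "
from rob import *
st('end');print(get_obs()['joint_vel'].round(4));print(hand_in())"
```

```text
end t 35.57 pos [0.5929 0.2951 0.2323] w 0.0094 gf 61.3 F [ 0.2 -0.4 -1.6]
[-0.0002  0.0005  0.0005 -0.0008 -0.0006 -0.0006]
the job is handed in; nothing more can be done
None
```

I stacked the cork sheet and the loose tile in the stand, and handed in at about 36 s with the spot plate held still at the view point, wells to the lens; the pictures show everything in place, but no verdict was returned.

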